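Close up the tool chest

ROBOT

A 6-joint arm with a two-finger parallel gripper is mounted at the origin on the work surface. World frame = base frame: x ahead of the robot, y to its left, z up, the work surface at z = 0. Lengths are in mm, angles in degrees, forces in N, time in s.
With the tool pointing down it reaches from about 300 to 750 mm from the base axis. Payload 8.5 kg.
Tool frame: the origin (TCP) lies on the centre line of the jaws, within the pads' length; the fingertips stand 25 mm ahead of it and the grasp point (between the pads) lies 6 mm ahead of it; z points along the fingers, y is the line along which they close (so a half turn about z gives the same grasp; the last joint's range is limited). The gripper opens to 88 mm and grips with 3 to 60 N. Pads are 18 mm wide; open, the fingers measure 123 mm over their backs; the gripper's body (75 mm by 187 mm) begins 45 mm behind the grasp point.
Start: joints at [52.294, 21.807, 74.336, -0, 83.858, -12.336], TCP at [235.648, 496.941, 263.748] pointing down, gripper open.
Joint ranges: [-178.18, 178.18], [-50.72, 133.34], [12.68, 142.11], [-81.47, 261.47], [9.98, 163.14], [-165.26, 165.26]. Speed limits (degrees/s): [136.94, 136.94, 180, 180, 180, 180].

INTERFACE

Orientations are given as [roll, pitch, yaw] about the fixed x, y, z axes, in that order (R = Rz(yaw) Ry(pitch) Rx(roll)).
In Python, from plant import * gives the robot as it stands. The module is installed in compiled form; this text tells all that it offers.
- The arm moves only by the tool step_arm, never from a script. Its argument "increments" is a list of rows, each a list of 5 numbers: the shift along the tool's x, y, z in m, then the turn about the tool's z in rad, then the opening, from 0 (shut) to 1 (fully open). In form: [[dx, dy, dz, spin, gripper], ...]. A call has 1 to 5 rows; each row is the pose to reach, as a shift and turn from the pose commanded when the call began, along the tool's axes at that moment; what a row does not reach only later rows make up. A row lasts 1/12 s, in which the tool goes at most 41.7 mm and 7.16 degrees, less where a joint would pass 70% of its speed; a pose out of reach is approached as far as the arm can. A call with a gripper value outside its range is refused whole. The fingers move at their own pace and stop on an object; "force" is the grip in N (left out, the last holds). Time passes only in rows, so rows that repeat a pose let the fingers close. It gives the time, the measured TCP pose, the force, the opening and the grip force at its end, in the units of the state.
- read_state(): the state, without advancing time (a new reading comes with each control period).
- camera(name): name is "scene" or "top"; returns (picture, depth): 400x640x3 uint8, blue, green, red; 400x640 float32, mm along the optical axis (not along the pixel's ray), 0 where there is no reading.
- camera_info(name): a dict with "fov_y" (degrees; the focal length in pixels is half the picture's height over the tangent of half this angle, whatever the lens; pixels are square), "cx", "cy" (the principal point, pixels), "rvec" (rotation vector, rad) and "tvec" (3), from world to camera coordinates, as OpenCV has them. Camera axes: x right, y down, z forward; pixel columns grow to the right and rows downward; lengths in mm; the calibration is good to about 2 mm. A picture is of the moment at which its call begins. camera_info takes no time and is no camera call.
- finish_job(): hands the job in; it is judged then, once.
The state is a dict: "clock": time; "q": joint angles; "joint_vel": joint speeds; "tau": joint torques, N m; "eef_pos": TCP position; "eef_rot": TCP orientation; "wrist_force": force on the tool from outside, world axes, zero at the start; "ft_torque": the same for the moment, N m; "gripper_width": opening from 0.0 (shut) to 1.0 (fully open); "grip_force": force on a finger pad.
Only numpy, scipy, OpenCV 4.12 (cv2) and the standard library are available. Lean on these libraries where they do the work, as an engineer would, in place of code of your own. Each camera call takes 0.05 s, during which the arm holds its last target. There are 200 camera calls.

TASK

Close up the olive steel tool chest on the bench using only the fingertips: push both open drawers fully home, in either order, and then push the lid down until it is fully shut, easing it down rather than slamming it. Only push: do not pull the drawers further out, raise the lid or pick anything up, and leave the mug, the bottle and the tin where they stand.

Things in the scene. Friction and masses are not known exactly. Their poses are not given: they have to be found in the camera images.
- chest: Olive steel tool chest, fixed, 170 (x) x 320 (y) x 130 (z) mm without lid. Origin: centre of its underside, on the bench. Its +x points from the drawer side to the hinge side (away from the robot), +y to the left; turned up to 0.25 rad. Front face at x = -85 mm; the lid shuts on the rim at z = 130 mm. Two drawers side by side at z = 60 to 106 mm, a fixed blank panel below, an open well above.
- left_drawer (a joint): Drawer on the chest's +y side: how far it is out, in m; 0 = fully home (a solid stop), starts 0.03 to 0.065, travel to 0.1. Slides along the chest's x axis, opening to -x, on plain runners: friction about 1.5 N, no spring, stays where it is left. Its top is open.
- right_drawer (a joint): Drawer on the chest's -y side, otherwise the same as the left one.
- left_drawer_front (a point): Centre of the outer face of the left drawer's front plate, moving with it; axes as the chest's. Plate 148 mm wide (y), 46 mm high (z, +-23 mm from here), 8 mm thick. When home, this point is at chest x = -93, y = +78, z = 83 mm. A copper pull 45 mm wide, 8 mm high stands 12 mm proud, centred 13 mm below this point; the face above it is flat and free for pushing.
- right_drawer_front (a point): The same point on the right drawer; home at chest x = -93, y = -78, z = 83 mm.
- lid (a joint): Angle of the lid in rad: 0 = shut flat on the rim, grows as it rises; starts half open at 0.8 to 1.1. Hinged along the chest's far (+x) top edge. The hinge is stiff (friction about 0.55 N m, more than the lid's weight): the lid stays at any angle and must be pushed all the way down; a few newtons near the free edge do it.
- lid_hinge (a point): Middle of the hinge axis: chest x = +85, y = 0, z = 130 mm; the axis lies along the chest's y. This frame turns with the lid; in it the lid plate reaches from x = 0 to -172 mm, is 322 mm wide and 12 mm thick (z = 0 underside, 12 mm outer face), its outer face flat and plain.
- lid_edge (a point): Middle of the lid's free edge, on its outer (upper) face, at x = -172, z = 12 mm in the lid_hinge frame; moves and turns with the lid.
- mug: Bystander: blue ceramic mug, 80 mm across, 90 mm high, with a handle, standing on the bench beside the chest (left or right). Origin: centre of its underside.
- bottle: Bystander: white plastic bottle with an orange cap, 52 mm across, 110 mm high, standing on the bench at the other side of the chest. Origin: centre of its underside.
- tin: Bystander: flat brass-coloured tin with a pale metal top, 64 mm across, 32 mm high, standing on the bench in front of the chest, between it and the robot. Origin: centre of its underside.

How it is judged:
By the outcome, as a careful person would: the job done as asked, in the order asked, and still so for the second after the job is handed in, with the robot touching nothing.
It also fails if it takes over 58 s, if anything falls off the work surface, if the arm or the gripper's body presses on something with over 40 N, if the wrist force passes 120 N, or if a joint passes its speed limit or range.

## Working session

There is one attempt and no reset: what is moved stays moved. The work goes in short steps, Python scripts to look and compute and a tool call to move; the robot and the scene stay as the last step left them, time stands still between calls to the robot, and variables do not carry over. Pictures are saved under pics/ and viewed, at most 10 in all, crops included, and the job is handed in when it is done.

Besides the shell and the picture viewer there is one more tool, called as name(argument=value, ...) on one line, values as JSON. step_arm: Moves the arm, as the interface text tells. Its arguments: {"type":"object","properties":{"increments":{"type":"array"},"force":{"type":"number"}},"required":["increments"]}

```bash
mkdir -p pics
cat > h.py <<'E'
from plant import *
import numpy as np, cv2
from scipy.spatial.transform import Rotation as R
def cam(n):
    p,d=camera(n); i=camera_info(n)
    f=200/np.tan(np.radians(i["fov_y"]/2)); M=cv2.Rodrigues(np.array(i["rvec"],float))[0]; t=np.array(i["tvec"],float).ravel()
    v,u=np.mgrid[0:400,0:640]
    P=np.stack([(u-i["cx"])/f*d,(v-i["cy"])/f*d,d],-1)
    W=(P-t)@M; W[d==0]=np.nan
    return p,d,W
E
python3 - <<'E'
from h import *
s=read_state();print(s)
for n in("scene","top"):
    p,d,W=cam(n);cv2.imwrite(f"pics/{n}0.png",p);np.save(f"{n}0.npy",W);print(n,camera_info(n),(d>0).mean())
E
```

```text
{'clock': 0.0, 'q': array([ 5.22918999e+01,  2.18413517e+01,  7.43834276e+01, -1.75810581e-03,
        8.38597237e+01, -1.23339654e+01]), 'joint_vel': array([ 0.09209673, -0.0485816 , -0.10878751, -0.10744072,  0.04585227,
       -0.03633799]), 'tau': array([ 1.51501197e-03, -4.37914968e+01, -2.24560672e+01,  7.13672605e-02,
        3.51560244e-02, -1.08955096e-04]), 'eef_pos': array([235.52938974, 496.74598639, 263.14217083]), 'eef_rot': array([-1.79917074e+02, -1.63432293e-02,  1.54626043e+02]), 'wrist_force': array([-0.23156384,  0.29591189,  0.21265228]), 'ft_torque': array([-0.04803108, -0.08212862,  0.00344014]), 'grip_force': 0.0, 'gripper_width': 1.0038138941075325}
scene {'fov_y': 51.87316211398237, 'cx': 321.18589168320005, 'cy': 194.63792450207956, 'rvec': array([ 2.45494875,  0.62757989, -0.21524673]), 'tvec': array([-549.21199664, -149.16233907, 1282.86784166])} 0.99588671875
top {'fov_y': 57.31515497509975, 'cx': 319.1249221347113, 'cy': 203.43165472604636, 'rvec': array([ 2.22058122, -2.161003  ,  0.10378656]), 'tvec': array([-12.70365706, 598.17331494, 906.34107373])} 0.995921875
```

View pics/scene0.png

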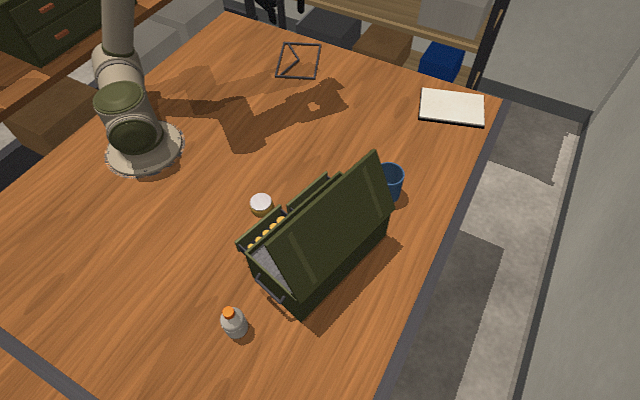

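View pics/top0.png

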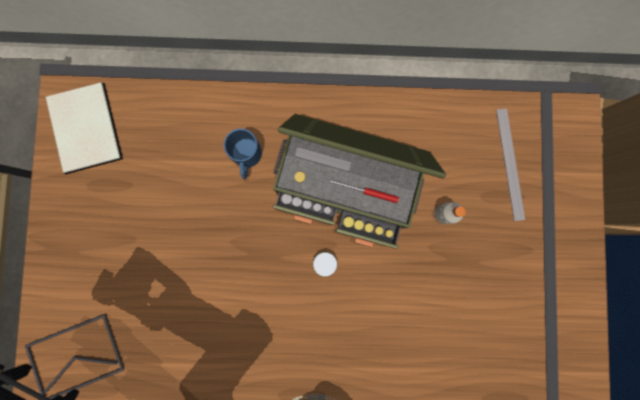

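The top view shows the chest at about (350,180) px, with the left drawer at (305,205) and the right one at (367,227). Their pulls are at (303,219) and (365,243). The lid is raised along (285,125)–(440,170), and the tin (325,264), mug (243,147) and bottle (453,212) are clear of it. In the scene view the lid's outer face is around (330,240) px.

Run:
```python
from h import *
S=np.load("scene0.npy");T=np.load("top0.npy")
# lid plane from scene outer face (inner polygon)
m=np.zeros((400,640),np.uint8)
cv2.fillPoly(m,[np.array([[374,165],[388,207],[303,285],[285,245]])],1)
P=S[m>0];P=P[np.isfinite(P).all(1)]
for k in range(4):
    c=P.mean(0);n=np.linalg.svd(P-c,full_matrices=False)[2][2];n*=np.sign(n[2]);r=(P-c)@n;P=P[abs(r)<max(2.5*r.std(),1)]
yaw=np.arctan2(n[1],n[0]);a=np.arctan2(np.hypot(n[0],n[1]),n[2]);print("n",n,"yaw",yaw,"lid",a,"std",r.std(),len(P))
cx=np.array([np.cos(yaw),np.sin(yaw)]);cy=np.array([-cx[1],cx[0]])
# hinge line chest x: plane n.(p-c)=0 ; underside plane offset 12; at z=130
d0=(n@c-12-n[2]*130)/np.hypot(n[0],n[1]);print("hinge along cx",d0,"chest centre along cx",d0-85)
ux=d0-85
def loc(W):return np.stack([W[...,:2]@cx-ux,W[...,:2]@cy,W[...,2]],-1)
L=loc(T);LS=loc(S)
box=np.zeros((400,640),bool);box[110:260,265:450]=1
q=L[box];q=q[np.isfinite(q).all(1)]
rim=q[(abs(q[:,2]-130)<7)&(q[:,0]<90)&(q[:,0]>-110)]
print("rim y",np.percentile(rim[:,1],[0,2,50,98,100]),"x",np.percentile(rim[:,0],[0,2,10,50]))
fr=rim[rim[:,0]<-60];pf=np.polyfit(fr[:,1],fr[:,0],1);print("front rim fit slope",pf,"med x",np.median(fr[:,0]))
ym=np.mean(np.percentile(rim[:,1],[1,99]));print("ymid",ym)
for s in(1,-1):
    g=q[(q[:,0]<-92)&(abs(q[:,2]-100)<14)&(s*(q[:,1]-ym)>10)]
    print("drawer",s,len(g),"x",np.percentile(g[:,0],[0,1,5,20,50]),"y",np.percentile(g[:,1]-ym,[1,99]))
    e=g[g[:,0]<np.percentile(g[:,0],25)];print("  front z",np.median(e[:,2]))
# lid extents from scene
q=LS[m>0]
allm=np.zeros((400,640),bool);allm[140:325,230:400]=1
w=S[allm];w=w[np.isfinite(w).all(1)];w=w[(abs((w-c)@n)<3)&(w[:,2]>125)];l=loc(w)
print("lid y",np.percentile(l[:,1],[0,1,99,100]),"z max",np.percentile(l[:,2],[99,100]),"xmin",l[:,0].min())
o=cx*ux+cy*ym;print("chest origin",o,"yaw",yaw)
np.save("chest.npy",[o[0],o[1],yaw,a])
```

```text
n [ 0.86174022 -0.21719464  0.45850877] yaw -0.2468995281012224 lid 1.0944798696053226 std 0.9660706403400391 4849
hinge along cx 743.8246241389364 chest centre along cx 658.8246241389364
rim y [-61.94737183 -60.62028843  44.54940902 257.94712156 258.87303394] x [-85.10295659 -84.81943928 -83.92408995 -63.56865498]
front rim fit slope [-2.07657492e-04 -8.07438365e+01] med x -81.69803624289148
ymid 98.71802374378797
drawer 1 287 x [-123.72898687 -123.70144473 -123.54156946 -122.0651924  -118.85209807] y [ 10.36382679 149.52783953]
  front z 103.51004018361485
drawer -1 344 x [-137.3419125  -137.24708369 -136.90432858 -134.98668888 -131.1784879 ] y [-148.59087067  -10.61832109]
  front z 104.18114611043413
lid y [-63.58682861 -60.63123116 253.44602292 258.97760122] z max [287.23307195 289.21729293] xmin 13.918844995078075
chest origin [662.97221264 -65.29149141] yaw -0.2468995281012224
```

step_arm(increments=[[0,0,0,-0.1,0],[0,0,0,-0.196,0],[0,0,0,-0.196,0]])

```text
clock: 0.35
eef_pos: [235.6, 496.8, 263.4]
eef_rot: [-180.0, -0.0, 166.1]
wrist_force: [1.3, -0.4, -0.3]
gripper_width: 0.796
grip_force: 0.0
```

```bash
cat >> h.py <<'E'
def where():
    x,y,w,a=np.load("chest.npy");s=read_state()
    e=R.from_euler("z",-w).apply(s["eef_pos"]-[x,y,0]);f=R.from_euler("z",-w).apply(s["wrist_force"])
    print("t %.2f"%s["clock"],"tcp in chest",e.round(1),"F",f.round(1),"yaw err",(s["eef_rot"][2]-180-np.degrees(w)).round(2),"g",round(s["gripper_width"],2))
E
python3 -c "from h import *;where()"
```

```text
t 0.35 tcp in chest [-551.8  440.6  263.4] F [ 1.3 -0.1 -0.3] yaw err 0.2 g 0.8
```

step_arm(increments=[[-0.02,-0.02,0,0,0],[-0.045,-0.043,0,0,0],[-0.075,-0.07,0,0,0],[-0.105,-0.098,0,0,0],[-0.135,-0.126,0,0,0]])

```text
clock: 0.77
eef_pos: [336.2, 340.2, 263.6]
eef_rot: [-180.0, -0.0, 165.7]
wrist_force: [0.1, -0.0, -0.5]
gripper_width: 0.421
grip_force: 0.0
```

step_arm(increments=[[-0.03,-0.028,0,0,0],[-0.06,-0.056,0,0,0],[-0.09,-0.084,0,0,0],[-0.12,-0.112,0,0,0],[-0.15,-0.14,0,0,0]])

```text
clock: 1.18
eef_pos: [447.6, 167.4, 263.8]
eef_rot: [180.0, -0.0, 165.7]
wrist_force: [0.8, 0.2, -0.1]
gripper_width: 0.039
grip_force: 0.0
```

step_arm(increments=[[-0.03,-0.028,0,0,0],[-0.055,-0.053,0,0,0],[-0.08,-0.077,0,0,0],[-0.097,-0.092,0,0,0],[-0.102,-0.097,0,0,0]])

```text
clock: 1.6
eef_pos: [523.7, 47.6, 263.2]
eef_rot: [-180.0, -0.0, 165.5]
wrist_force: [-1.0, 1.1, 0.3]
gripper_width: 0.002
grip_force: 0.0
```

```bash
python3 -c "from h import *;where()"
```

```text
t 1.60 tcp in chest [-162.6   75.4  263.2] F [-1.3  0.8  0.3] yaw err -0.35 g 0.0
```

step_arm(increments=[[0,0.003,0.03,0,0],[0,0.003,0.065,0,0],[0,0.003,0.1,0,0],[0,0.003,0.135,0,0],[0,0.003,0.155,0,0]])

```text
clock: 2.02
eef_pos: [521.1, 54.2, 105.6]
eef_rot: [-180.0, -0.3, 165.7]
wrist_force: [-0.1, -0.0, 0.1]
gripper_width: 0.007
grip_force: 0.0
```

step_arm(increments=[[-0.006,0,0,0,0],[-0.012,0,0,0,0],[-0.018,0,0,0,0],[-0.022,0,0,0,0],[-0.026,0,0,0,0]])

```text
clock: 2.43
eef_pos: [549.4, 46.8, 110.2]
eef_rot: [180.0, 0.2, 165.8]
wrist_force: [-0.2, 0.5, -0.3]
gripper_width: 0.004
grip_force: 0.0
```

Run:
```python
from h import *
where()
p,d,W=cam("top");cv2.imwrite("pics/t1.png",cv2.resize(p[80:280,220:480],None,fx=3,fy=3))
```

```text
t 2.43 tcp in chest [-137.6   81.   110.2] F [-0.3  0.4 -0.3] yaw err -0.01 g 0.0
```

View pics/t1.png

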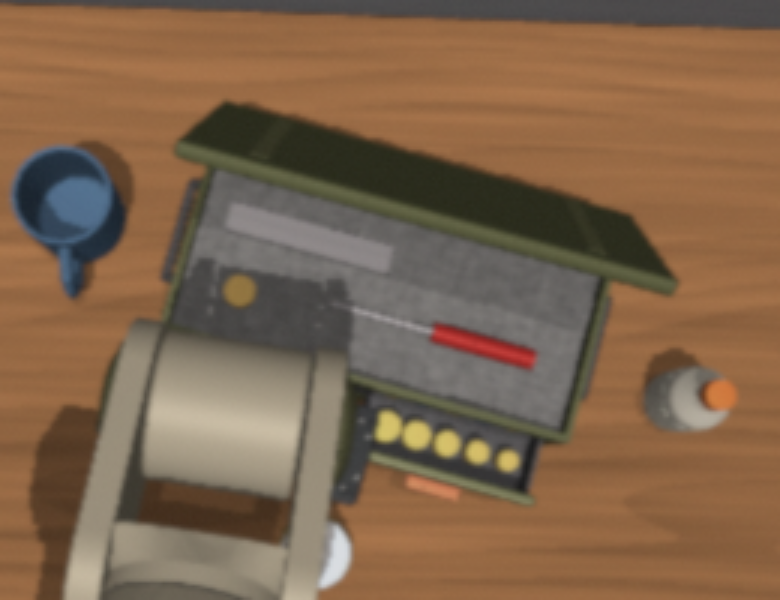

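The crop shows the gripper in front of the left drawer at about (240,400) px, clear of the lid and the bystanders. The right drawer is still open at (450,440). I'll push now.

step_arm(increments=[[-0.004,-0.002,0.001,0,0],[-0.008,-0.002,0.001,0,0],[-0.012,-0.002,0.001,0,0],[-0.016,-0.002,0.001,0,0],[-0.02,-0.002,0.001,0,0]])

```text
clock: 2.9
eef_pos: [567.4, 40.0, 107.8]
eef_rot: [-180.0, -0.0, 165.9]
wrist_force: [-1.6, 0.1, 0.9]
gripper_width: 0.005
grip_force: 0.9
```

step_arm(increments=[[-0.002,0,0,0,0],[-0.004,0,0,0,0],[-0.006,0,0,0,0],[-0.008,0,0,0,0],[-0.01,0,0,0,0]])

```text
clock: 3.32
eef_pos: [576.9, 37.6, 107.7]
eef_rot: [-180.0, -0.0, 165.9]
wrist_force: [-1.9, -0.6, 0.9]
gripper_width: 0.002
grip_force: 0.8
```

```bash
python3 -c "from h import *;where()"
```

```text
t 3.32 tcp in chest [-108.7   78.8  107.7] F [-1.7 -1.1  0.9] yaw err 0.01 g 0.0
```

Contact is made, at about 1.7 N. I'll press slowly to the stop.

step_arm(increments=[[-0.001,0,0,0,0],[-0.002,0,0,0,0],[-0.003,0,0,0,0],[-0.004,0,0,0,0],[-0.005,0,0,0,0]])

```text
clock: 3.73
eef_pos: [581.6, 36.4, 107.7]
eef_rot: [-180.0, -0.0, 165.9]
wrist_force: [-0.9, -0.4, -0.4]
gripper_width: 0.007
grip_force: 0.8
```

step_arm(increments=[[-0.001,0,0,0,0],[-0.001,0,0,0,0],[-0.002,0,0,0,0],[-0.002,0,0,0,0]])

```text
clock: 4.07
eef_pos: [582.1, 36.3, 107.7]
eef_rot: [-180.0, -0.2, 165.9]
wrist_force: [-10.0, 0.2, 6.6]
gripper_width: -0.001
grip_force: 4.9
```

```bash
python3 -c "from h import *;where()"
```

```text
t 4.07 tcp in chest [-103.3   78.8  107.7] F [-9.8 -2.2  6.6] yaw err 0.02 g -0.0
```

step_arm(increments=[[-0.001,0,0,0,0],[-0.001,0,0,0,0]])

```text
clock: 4.23
eef_pos: [582.1, 36.3, 107.7]
eef_rot: [-180.0, -0.4, 165.9]
wrist_force: [-14.7, 0.5, 8.4]
gripper_width: 0.003
grip_force: 7.2
```

step_arm(increments=[[0.01,0,0,0,0],[0.03,0,0,0,0],[0.055,0,0,0,0],[0.075,0,0,0,0],[0.075,0,0,0,0]])

```text
clock: 4.65
eef_pos: [509.2, 55.1, 107.9]
eef_rot: [180.0, -0.1, 165.9]
wrist_force: [0.5, 1.5, -0.4]
gripper_width: 0.001
grip_force: 0.0
```

step_arm(increments=[[0,-0.03,0,0,0],[0,-0.065,0,0,0],[0,-0.1,0,0,0],[0,-0.135,0,0,0],[0,-0.156,0,0,0]])

```text
clock: 5.07
eef_pos: [474.2, -100.4, 108.0]
eef_rot: [-180.0, 0.1, 165.8]
wrist_force: [0.8, 0.3, -0.1]
gripper_width: 0.009
grip_force: 0.0
```

step_arm(increments=[[0,0,0,0,0],[-0.006,0,0,0,0],[-0.012,0,0,0,0],[-0.018,0,0,0,0],[-0.022,0,0,0,0]])

```text
clock: 5.48
eef_pos: [496.4, -102.0, 107.8]
eef_rot: [-180.0, 0.0, 166.0]
wrist_force: [-0.9, 0.6, 0.8]
gripper_width: -0.0
grip_force: 0.0
```

```bash
python3 -c "from h import *;where()"
```

```text
t 5.48 tcp in chest [-152.5  -76.3  107.8] F [-1.   0.4  0.8] yaw err 0.1 g -0.0
```

Next, push the right drawer, about 49 mm to the stop.

step_arm(increments=[[-0.004,-0.001,0,0,0],[-0.008,-0.001,0,0,0],[-0.012,-0.001,0,0,0],[-0.016,-0.001,0,0,0],[-0.02,-0.001,0,0,0]])

```text
clock: 5.9
eef_pos: [514.3, -108.2, 107.6]
eef_rot: [180.0, -0.0, 165.9]
wrist_force: [-1.4, 1.1, 0.5]
gripper_width: 0.004
grip_force: 0.9
```

step_arm(increments=[[-0.004,0,0,0,0],[-0.008,0,0,0,0],[-0.012,0,0,0,0],[-0.016,0,0,0,0],[-0.02,0,0,0,0]])

```text
clock: 6.32
eef_pos: [533.9, -113.4, 107.7]
eef_rot: [180.0, -0.0, 165.9]
wrist_force: [-3.0, 1.5, -0.3]
gripper_width: 0.007
grip_force: 0.9
```

step_arm(increments=[[-0.001,0,0,0,0],[-0.003,0,0,0,0],[-0.005,0,0,0,0],[-0.006,0,0,0,0],[-0.007,0,0,0,0]])

```text
clock: 6.73
eef_pos: [540.4, -115.2, 107.8]
eef_rot: [-180.0, 0.0, 165.9]
wrist_force: [-1.8, 0.0, -0.2]
gripper_width: 0.005
grip_force: 0.8
```

```bash
python3 -c "from h import *;where()"
```

```text
t 6.73 tcp in chest [-106.6  -78.3  107.8] F [-1.8 -0.4 -0.2] yaw err 0.01 g 0.0
```

step_arm(increments=[[-0.001,0,0,0,0],[-0.002,0,0,0,0],[-0.003,0,0,0,0],[-0.004,0,0,0,0],[-0.005,0,0,0,0]])

```text
clock: 7.15
eef_pos: [543.6, -116.0, 107.8]
eef_rot: [-180.0, -0.3, 165.9]
wrist_force: [-15.0, 1.1, 8.3]
gripper_width: 0.002
grip_force: 7.5
```

step_arm(increments=[[-0.001,0,0,0,0],[-0.001,0,0,0,0]])

```text
clock: 7.32
eef_pos: [543.7, -116.0, 107.8]
eef_rot: [-180.0, -0.4, 165.9]
wrist_force: [-16.5, -0.0, 9.9]
gripper_width: 0.007
grip_force: 8.0
```

```bash
python3 -c "from h import *;where()"
```

```text
t 7.32 tcp in chest [-103.3  -78.3  107.8] F [-16.   -4.1   9.9] yaw err 0.03 g 0.01
```

Same stop as the left drawer (-103.3). I'll back off, then look to verify.

step_arm(increments=[[0.01,0,0,0,0],[0.035,0,0,0,0],[0.06,0,-0.02,0,0],[0.075,0,-0.055,0,0],[0.08,0,-0.09,0,0]])

```text
clock: 7.73
eef_pos: [466.6, -96.1, 198.4]
eef_rot: [180.0, -0.2, 165.9]
wrist_force: [0.5, 0.2, 0.9]
gripper_width: 0.005
grip_force: 0.0
```

step_arm(increments=[[0.03,0,-0.03,0,0],[0.06,0,-0.06,0,0],[0.09,0,-0.09,0,0],[0.11,0,-0.12,0,0],[0.12,0,-0.145,0,0]])

```text
clock: 8.15
eef_pos: [350.3, -66.7, 345.4]
eef_rot: [-180.0, 0.2, 165.9]
wrist_force: [0.8, -0.3, 0.1]
gripper_width: 0.007
grip_force: 0.0
```

Run:
```python
from h import *
where()
p,d,W=cam("top");cv2.imwrite("pics/t2.png",cv2.resize(p[80:280,220:480],None,fx=3,fy=3))
```

```text
t 8.15 tcp in chest [-302.8  -77.8  345.4] F [ 0.8 -0.1  0.1] yaw err 0.01 g 0.01
```

View pics/t2.png

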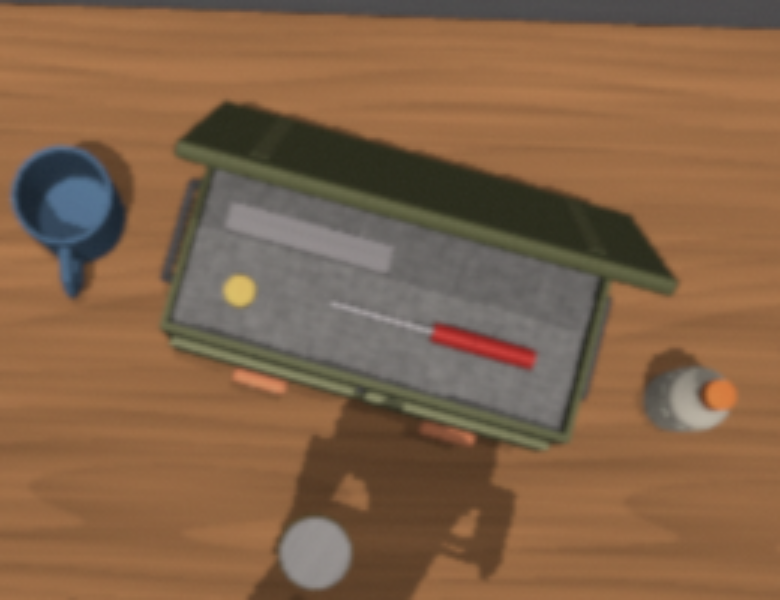

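Both drawers are home: their fronts lie flush along (170,340)–(550,445) px, and the tin (316,553), mug and bottle are unmoved. Next I'll move over the lid edge.

step_arm(increments=[[-0.025,0.006,0,0,0],[-0.055,0.013,0,0,0],[-0.085,0.02,0,0,0],[-0.115,0.028,0,0,0],[-0.145,0.035,0,0,0]])

```text
clock: 8.62
eef_pos: [503.3, -68.9, 342.7]
eef_rot: [180.0, 0.1, 165.9]
wrist_force: [-0.8, -0.4, -0.0]
gripper_width: 0.004
grip_force: 0.0
```

step_arm(increments=[[-0.03,0.008,0,0,0],[-0.06,0.016,0,0,0],[-0.09,0.024,0,0,0],[-0.12,0.032,0,0,0],[-0.14,0.038,0,0,0]])

```text
clock: 9.03
eef_pos: [648.9, -66.3, 341.6]
eef_rot: [180.0, 0.0, 165.9]
wrist_force: [-0.4, 0.0, 0.3]
gripper_width: 0.006
grip_force: 0.0
```

step_arm(increments=[[-0.015,0.002,0,0,0],[-0.028,0.004,0,0,0],[-0.037,0.005,0,0,0],[-0.037,0.005,0,0,0]])

```text
clock: 9.37
eef_pos: [685.1, -70.8, 341.2]
eef_rot: [180.0, -0.0, 165.9]
wrist_force: [-0.7, -0.5, -0.5]
gripper_width: 0.003
grip_force: 0.0
```

Run:
```python
from h import *
where()
for a in np.arange(1.094,-.01,-.1094): print(round(a,3),round(85-172*np.cos(a)+12*np.sin(a),1),round(155+172*np.sin(a)+12*np.cos(a),1))
```

```text
t 9.37 tcp in chest [ 22.8   0.  341.2] F [-0.5 -0.7 -0.5] yaw err 0.02 g 0.0
1.094 16.7 313.3
0.985 -0.2 304.9
0.875 -16.0 294.7
0.766 -30.7 282.9
0.656 -43.9 269.5
0.547 -55.7 254.7
0.438 -65.7 238.8
0.328 -74.0 221.8
0.219 -80.3 204.0
0.109 -84.7 185.7
0.0 -87.0 167.0
```

step_arm(increments=[[0.001,0,0.007,0,0],[0.002,0,0.013,0,0],[0.002,0,0.019,0,0],[0.002,0,0.023,0,0],[0.002,0,0.026,0,0]])

```text
clock: 9.78
eef_pos: [681.2, -70.1, 316.2]
eef_rot: [180.0, -0.0, 165.9]
wrist_force: [-0.0, -0.1, 0.6]
gripper_width: 0.0
grip_force: 0.0
```

step_arm(increments=[[0.003,0,0.002,0,0],[0.006,0,0.004,0,0],[0.01,0,0.006,0,0],[0.013,0,0.008,0,0],[0.017,0,0.01,0,0]])

```text
clock: 10.2
eef_pos: [664.8, -66.0, 307.5]
eef_rot: [-180.0, 0.1, 165.9]
wrist_force: [0.7, 0.0, 3.8]
gripper_width: 0.007
grip_force: 2.0
```

Run:
```python
from h import *
where()
p,d,W=cam("scene");cv2.imwrite("pics/s3.png",cv2.resize(p[60:330,180:480],None,fx=2,fy=2))
```

```text
t 10.20 tcp in chest [ 2.000e+00 -2.000e-01  3.075e+02] F [0.7 0.2 3.8] yaw err 0.0 g 0.01
```

View pics/s3.png

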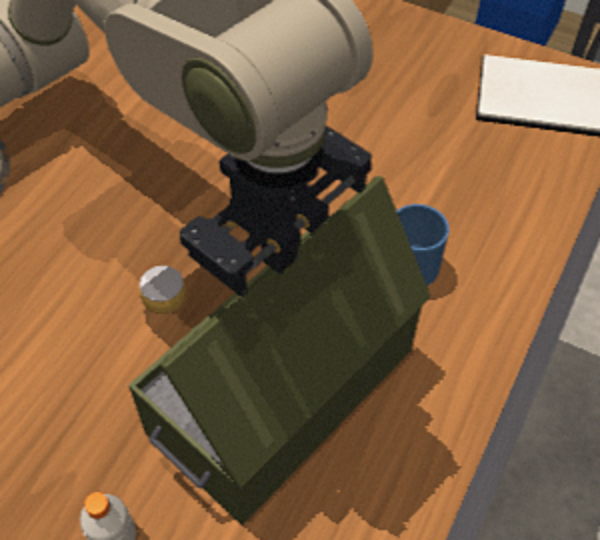

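The view shows the gripper over the middle of the lid's free edge at about (270,270) px. The wrist force reads +3.8 N upward, so the tip is pressing on the edge. I'll follow the arc, keeping the tip slightly inboard.

step_arm(increments=[[0.001,0,0.003,0,0],[0.003,0,0.006,0,0],[0.006,0,0.008,0,0],[0.009,0,0.01,0,0],[0.011,0,0.012,0,0]])

```text
clock: 10.67
eef_pos: [653.0, -63.0, 299.2]
eef_rot: [-180.0, 0.2, 165.9]
wrist_force: [-14.9, 3.2, 27.8]
gripper_width: 0.008
grip_force: 13.8
```

```bash
python3 -c "from h import *;where()"
```

```text
t 10.67 tcp in chest [-1.030e+01 -2.000e-01  2.992e+02] F [-15.2  -0.6  27.8] yaw err 0.01 g 0.01
```

Friction is holding the edge, so the tip has to lead more toward -x.

step_arm(increments=[[0.003,0,0,0,0],[0.006,0,0,0,0],[0.009,0,0,0,0],[0.012,0,0,0,0],[0.013,0,0,0,0]])

```text
clock: 11.08
eef_pos: [641.6, -60.1, 294.6]
eef_rot: [180.0, -0.0, 165.9]
wrist_force: [1.1, 0.6, 2.0]
gripper_width: 0.003
grip_force: 1.0
```

```bash
python3 -c "from h import *;where()"
```

```text
t 11.08 tcp in chest [-2.200e+01 -2.000e-01  2.946e+02] F [0.9 0.8 2. ] yaw err 0.01 g 0.0
```

step_arm(increments=[[0,0,-0.006,0,0],[-0.004,0,-0.01,0,0],[-0.009,0,-0.01,0,0],[-0.009,0,-0.006,0,0],[-0.009,0,-0.002,0,0]])

```text
clock: 11.5
eef_pos: [650.9, -62.5, 295.9]
eef_rot: [180.0, -0.0, 165.9]
wrist_force: [-0.6, -0.0, 0.2]
gripper_width: 0.004
grip_force: 0.0
```

step_arm(increments=[[0.001,0,0.002,0,0],[0.005,0,0.005,0,0],[0.009,0,0.008,0,0],[0.013,0,0.011,0,0],[0.017,0,0.014,0,0]])

```text
clock: 11.92
eef_pos: [633.6, -58.1, 282.6]
eef_rot: [-180.0, 0.0, 165.9]
wrist_force: [0.4, 0.5, 1.9]
gripper_width: 0.003
grip_force: 0.9
```

```bash
python3 -c "from h import *;where()"
```

```text
t 11.92 tcp in chest [-3.020e+01 -2.000e-01  2.826e+02] F [0.2 0.5 1.9] yaw err 0.01 g 0.0
```

Smooth, at about 2 N. I'll continue along the arc.

step_arm(increments=[[0.003,0,0.0025,0,0],[0.006,0,0.005,0,0],[0.008,0,0.008,0,0],[0.011,0,0.0105,0,0],[0.013,0,0.013,0,0]])

```text
clock: 12.33
eef_pos: [621.0, -54.9, 269.7]
eef_rot: [-180.0, -0.0, 165.9]
wrist_force: [-2.1, 0.4, 3.6]
gripper_width: 0.006
grip_force: 2.4
```

step_arm(increments=[[0.0025,0,0.003,0,0],[0.005,0,0.006,0,0],[0.007,0,0.009,0,0],[0.009,0,0.012,0,0],[0.0115,0,0.015,0,0]])

```text
clock: 12.75
eef_pos: [609.7, -52.0, 254.6]
eef_rot: [-180.0, -0.1, 165.9]
wrist_force: [-2.1, 1.3, 5.1]
gripper_width: 0.009
grip_force: 2.2
```

```bash
python3 -c "from h import *;where()"
```

```text
t 12.75 tcp in chest [-5.490e+01 -2.000e-01  2.546e+02] F [-2.3  0.7  5.1] yaw err 0.01 g 0.01
```

step_arm(increments=[[0.002,0,0.003,0,0],[0.004,0,0.006,0,0],[0.006,0,0.009,0,0],[0.008,0,0.0125,0,0],[0.0095,0,0.016,0,0]])

```text
clock: 13.17
eef_pos: [600.9, -49.8, 238.3]
eef_rot: [180.0, -0.0, 165.9]
wrist_force: [-2.5, 1.0, 4.2]
gripper_width: 0.006
grip_force: 1.9
```

step_arm(increments=[[0.0015,0,0.0035,0,0],[0.003,0,0.007,0,0],[0.0045,0,0.01,0,0],[0.006,0,0.0135,0,0],[0.0075,0,0.017,0,0]])

```text
clock: 13.58
eef_pos: [593.7, -48.0, 221.3]
eef_rot: [180.0, -0.0, 165.9]
wrist_force: [-2.7, 0.9, 2.3]
gripper_width: 0.006
grip_force: 1.5
```

```bash
python3 -c "from h import *;where()"
```

```text
t 13.58 tcp in chest [-7.140e+01 -2.000e-01  2.213e+02] F [-2.8  0.2  2.3] yaw err 0.01 g 0.01
```

step_arm(increments=[[0.001,0,0.0035,0,0],[0.002,0,0.007,0,0],[0.0035,0,0.0105,0,0],[0.0045,0,0.014,0,0],[0.0055,0,0.017,0,0]])

```text
clock: 14.0
eef_pos: [588.5, -46.8, 204.3]
eef_rot: [180.0, 0.0, 165.9]
wrist_force: [-0.0, -0.1, 2.3]
gripper_width: 0.002
grip_force: 1.0
```

step_arm(increments=[[0.0005,0,0.0035,0,0],[0.001,0,0.007,0,0],[0.002,0,0.0105,0,0],[0.0025,0,0.014,0,0],[0.003,0,0.017,0,0]])

```text
clock: 14.42
eef_pos: [585.5, -46.0, 187.3]
eef_rot: [-180.0, -0.0, 165.9]
wrist_force: [-2.5, -0.6, 1.2]
gripper_width: 0.005
grip_force: 1.0
```

step_arm(increments=[[0,0,0.0025,0,0],[0.0005,0,0.005,0,0],[0.0005,0,0.0075,0,0],[0.001,0,0.01,0,0],[0.001,0,0.012,0,0]])

```text
clock: 14.83
eef_pos: [584.6, -45.8, 175.5]
eef_rot: [-180.0, 0.0, 165.9]
wrist_force: [-1.6, 0.7, 1.8]
gripper_width: 0.011
grip_force: 0.9
```

```bash
python3 -c "from h import *;where()"
```

```text
t 14.83 tcp in chest [-80.7  -0.2 175.5] F [-1.7  0.3  1.8] yaw err 0.01 g 0.01
```

step_arm(increments=[[0,0,0.0015,0,0],[0,0,0.003,0,0],[0,0,0.0045,0,0],[0,0,0.006,0,0],[0,0,0.007,0,0]])

```text
clock: 15.25
eef_pos: [584.6, -45.8, 168.6]
eef_rot: [-180.0, -0.0, 165.9]
wrist_force: [-2.7, -0.5, 2.3]
gripper_width: 0.006
grip_force: 0.9
```

step_arm(increments=[[0,0,0.0005,0,0],[0,0,0.001,0,0],[0,0,0.0015,0,0],[0,0,0.002,0,0],[0,0,0.0025,0,0]])

```text
clock: 15.67
eef_pos: [584.7, -45.8, 167.3]
eef_rot: [-180.0, 0.1, 165.9]
wrist_force: [-6.4, 0.9, 13.8]
gripper_width: 0.004
grip_force: 6.6
```

```bash
python3 -c "from h import *;where()"
```

```text
t 15.67 tcp in chest [-80.7  -0.2 167.3] F [-6.5 -0.7 13.8] yaw err 0.01 g 0.0
```

The lid is on the stop (TCP z 167.3, 14 N). I'll press slightly more, release straight up, withdraw and look.

step_arm(increments=[[0,0,0.001,0,0],[0,0,0.0015,0,0],[0,0,0.0015,0,0]])

```text
clock: 15.92
eef_pos: [584.7, -45.8, 167.2]
eef_rot: [-180.0, 0.1, 165.9]
wrist_force: [-8.1, 1.3, 20.6]
gripper_width: 0.01
grip_force: 9.8
```

step_arm(increments=[[0,0,-0.005,0,0],[0,0,-0.015,0,0],[0,0,-0.04,0,0],[0,0,-0.07,0,0],[0,0,-0.1,0,0]])

```text
clock: 16.33
eef_pos: [584.5, -45.8, 266.0]
eef_rot: [180.0, -0.0, 165.9]
wrist_force: [0.5, -0.0, 0.3]
gripper_width: 0.003
grip_force: 0.0
```

step_arm(increments=[[0.03,0,-0.02,0,0],[0.06,0,-0.04,0,0],[0.1,0,-0.05,0,0],[0.135,0,-0.06,0,0],[0.165,0,-0.06,0,0]])

```text
clock: 16.75
eef_pos: [423.1, -5.0, 326.8]
eef_rot: [-180.0, 0.2, 165.9]
wrist_force: [0.9, -0.3, 0.1]
gripper_width: 0.007
grip_force: 0.0
```

step_arm(increments=[[0.02,0,0,0,0],[0.04,0,0,0,0],[0.05,0,0,0,0],[0.05,0,0,0,0],[0.05,0,0,0,0]])

```text
clock: 17.17
eef_pos: [376.7, 6.6, 325.1]
eef_rot: [-180.0, 0.1, 165.9]
wrist_force: [0.1, -0.3, -0.5]
gripper_width: 0.007
grip_force: 0.0
```

Run:
```python
from h import *
where()
p,d,W=cam("top");cv2.imwrite("pics/t4.png",cv2.resize(p[80:280,220:480],None,fx=3,fy=3))
x,y,w,a=np.load("chest.npy")
L=R.from_euler("z",-w).apply((W-[x,y,0]).reshape(-1,3))
L=L[np.isfinite(L).all(1)]
l=L[(L[:,0]>-80)&(L[:,0]<80)&(abs(L[:,1])<150)&(L[:,2]>120)&(L[:,2]<160)]
print("lid z fit (slope x)",np.polyfit(l[:,0],l[:,2],1),len(l))
for s in (1,-1):
    g=L[(L[:,0]<-84)&(L[:,0]>-150)&(s*L[:,1]>10)&(s*L[:,1]<150)&(L[:,2]>88)&(L[:,2]<112)]
    print(s,len(g),g[:,0].min() if len(g) else None)
```

```text
t 17.17 tcp in chest [-2.952e+02 -3.000e-01  3.251e+02] F [ 0.2 -0.2 -0.5] yaw err -0.0 g 0.01
lid z fit (slope x) [-3.45284058e-04  1.40981477e+02] 9453
1 238 -92.97798382659784
-1 236 -93.1899093255334
```

View pics/t4.png

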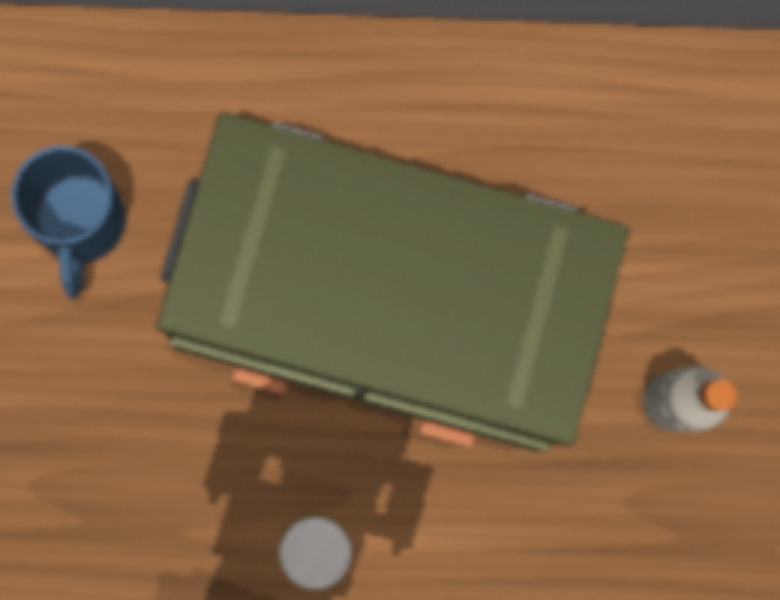

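The lid is flat (slope 0.0003) over (160–630, 115–445) px, and both drawer fronts are at -93 mm. The mug, bottle and tin have not moved.

```bash
python3 -c "from plant import *;print(finish_job())"
```

```text
the job is handed in; nothing more can be done
None
```

Both drawers are fully home and the lid was eased fully shut; the mug, bottle and tin stand where they were, and the job was handed in at about 17 s.

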